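# Put the safe deadbolts back in their trays by length

### The job

Pick out the three silver deadbolts from the parts lying about and put each in the shallow black-rimmed tray of its own length: the shortest in the shortest tray, the middle one in the middle tray, the longest in the longest tray. Lay each one lengthwise and flat on its tray's floor, pin hole upward and the nose pointing either way, setting it down gently rather than dropping it. Leave all the other parts where they lie.

Things in the scene. Friction and masses are not known exactly. Their poses are not given: they have to be found in the camera images.
- bolt_short: The shortest of the three loose deadbolts: a solid silver steel bar 48 mm long, 24 mm wide, 24 mm high, nose end rounded off in plan (radius 12 mm), a black pin hole 10 mm across seen on top near the square tail. Weighs about 213 g (may be a fifth more or less), lies flat. Origin: centre of its underside, mid length; x along its length towards the nose, y across, z up.
- bolt_medium: The middle of the three loose deadbolts: a solid silver steel bar 70 mm long, 24 mm wide, 24 mm high, nose end rounded off in plan (radius 12 mm), a black pin hole 10 mm across seen on top near the square tail. Weighs about 310 g (may be a fifth more or less), lies flat. Origin: centre of its underside, mid length; x along its length towards the nose, y across, z up.
- bolt_long: The longest of the three loose deadbolts: a solid silver steel bar 92 mm long, 24 mm wide, 24 mm high, nose end rounded off in plan (radius 12 mm), a black pin hole 10 mm across seen on top near the square tail. Weighs about 408 g (may be a fifth more or less), lies flat. Origin: centre of its underside, mid length; x along its length towards the nose, y across, z up.
- tray_short: The shortest of the three shallow plastic trays with black walls, fixed to the bench, home of the shortest deadbolt: inside 70 mm long and 46 mm wide, pale grey floor 3 mm thick, walls 3 mm thick with the rim 9 mm above the bench. Outside 76 x 52 mm. Origin: centre of its underside on the bench; x along its length, y across, z up.
- tray_medium: The middle of the three shallow plastic trays with black walls, fixed to the bench, home of the middle deadbolt: inside 92 mm long and 46 mm wide, pale grey floor 3 mm thick, walls 3 mm thick with the rim 9 mm above the bench. Outside 98 x 52 mm. Origin: centre of its underside on the bench; x along its length, y across, z up.
- tray_long: The longest of the three shallow plastic trays with black walls, fixed to the bench, home of the longest deadbolt: inside 114 mm long and 46 mm wide, pale grey floor 3 mm thick, walls 3 mm thick with the rim 9 mm above the bench. Outside 120 x 52 mm. Origin: centre of its underside on the bench; x along its length, y across, z up.
- foot_pad: Bystander: round black rubber foot pad, 42 mm across, 11 mm high, loose. Origin: centre of its underside.
- keycap_frame: Bystander: teal plastic keycap frame, open grid 76 x 51 mm, 8 mm high, loose. Origin: centre of its underside; x along its length.
- ground_lug: Bystander: copper grounding lug, a 24 x 22 mm tongue with a hole and a 12 mm barrel, 54 mm long in all, 12 mm high, loose. Origin: about mid length at the underside; x along the barrel.
- strike_plate: Bystander: flat silver steel strike plate 78 x 30 mm, 4 mm thick, with an oblong opening; not a deadbolt; loose. Origin: centre of its underside; x along its length.
Things that resemble listed ones, but are neither listed nor needed, are in the scene too. What is shaped like the bolt_long but green is not meant.

How it is judged:
By the outcome, as a careful person would: the job done as asked, in the order asked, and still so for the second after the job is handed in, with the robot touching nothing.
It also fails if it takes over 80 s, if anything falls off the work surface, if the arm or the gripper's body presses on something with over 40 N, if the wrist force passes 120 N, or if a joint passes its speed limit or range.

### The arm

A 6-joint arm with a two-finger parallel gripper is mounted at the origin on the work surface. World frame = base frame: x ahead of the robot, y to its left, z up, the work surface at z = 0. Lengths are in m, angles in rad, forces in N, time in s.
With the tool pointing down it reaches from about 0.3 to 0.75 m from the base axis. Payload 8.5 kg.
Tool frame: the origin (TCP) lies midway between the tips of the shut fingers; the grasp point (between the pads) lies 19 mm behind it; z points along the fingers, y is the line along which they close (so a half turn about z gives the same grasp; the last joint's range is limited). The gripper opens to 85 mm and grips with 20 to 120 N. Pads are 22 mm wide; open, the fingers measure 114 mm over their backs; the gripper's body (76 mm by 85 mm) begins 54 mm behind the grasp point. The pads swing forward as they close: fully open they stand 13 mm farther back than shut.
Start: joints at [-1.43, 0.381, 1.297, -0, 1.464, -0.215], TCP at [0.192, -0.516, 0.231] pointing down, gripper open.
Joint ranges: [-3.11, 3.11], [-0.89, 2.33], [0.22, 2.48], [-1.42, 4.56], [0.17, 2.85], [-2.88, 2.88]. Speed limits (rad/s): [2.39, 2.39, 3.14, 3.14, 3.14, 3.14].

### API

Orientations are given as a unit quaternion [x, y, z, w].
In Python, from plant import env, vision, sign_off gives the robot as it stands.
- The arm moves only by the tool move_arm, never from a script. Its argument "plan" is a list of rows, each a list of 5 numbers: the opening, from -1 (shut) to 1 (fully open), then the shift along the tool's x, y, z in mm, then the turn about the tool's z in rad. A call has exactly 8 rows; each row is the pose to reach, as a shift and turn from the pose commanded when the call began, along the tool's axes at that moment; what a row does not reach only later rows make up. A row lasts 1/10 s, in which the tool goes at most 50 mm and 8.59 degrees, less where a joint would pass 70% of its speed; a pose out of reach is approached as far as the arm can. A call with a gripper value outside its range is refused whole. The fingers move at their own pace and stop on an object; "grip_force" is the grip in N (left out, the last holds). Time passes only in rows, so rows that repeat a pose let the fingers close, or fill a call up. It gives the time, the measured TCP pose, the force, the opening and the grip force at its end, in the units of the state.
- env.sense(): the state, without advancing time (a new reading comes with each control period).
- vision.camera(name): name is "scene" or "top"; returns the picture (400x640x3 uint8, blue, green, red); there is no depth.
- vision.camera_model(name): a dict with "mtx" (3x3 intrinsics, pixels), "origin" and "attitude" of the camera in the world. Camera axes: x right, y up, looking along -z (the intrinsics and any distortion apply to the point x, -y, -z); pixel columns grow to the right and rows downward; lengths in m; the calibration is good to about 2 mm. A picture is of the moment at which its call begins. camera_model takes no time and is no camera call.
- sign_off(): hands the job in; it is judged then, once.
The state is a dict: "time": time; "joint_pos": joint angles; "dq": joint speeds; "effort": joint torques, N m; "position": TCP position; "orientation": TCP orientation; "wrist_force": force on the tool from outside, world axes, zero at the start; "torque": the same for the moment, N m; "opening": finger opening in m; "grasp_force": force on a finger pad.
Only numpy, scipy, OpenCV 4.12 (cv2) and the standard library are available. Lean on these libraries where they do the work, as an engineer would, in place of code of your own. Each camera call takes 0.05 s, during which the arm holds its last target. There are 200 camera calls.

## Working session

There is one attempt and no reset: what is moved stays moved. The work goes in short steps, Python scripts to look and compute and a tool call to move; the robot and the scene stay as the last step left them, time stands still between calls to the robot, and variables do not carry over. Pictures are saved under pics/ and viewed, at most 14 in all, crops included, and the job is handed in when it is done.

Besides the shell and the picture viewer there is one more tool, called after "Emit:" as name([rows], argument=value, ...), one row to a line, values as JSON. move_arm: Moves the arm, as the interface text tells. Its arguments: {"type":"object","properties":{"plan":{"type":"array","items":{"type":"array","items":{"type":"number"}}},"grip_force":{"type":"number"}},"required":["plan"]}

```bash
mkdir -p pics
python3 - <<'E'
from plant import env, vision
import cv2
for n in("top","scene"):
    cv2.imwrite(f"pics/{n}0.png",vision.camera(n)); print(vision.camera_model(n))
print(env.sense())
E
```

```text
{'mtx': array([[478.68657173,   0.        , 315.10065909],
       [  0.        , 478.68657173, 198.64486642],
       [  0.        ,   0.        ,   1.        ]]), 'origin': array([0.26977056, 0.02233941, 1.06439044]), 'attitude': array([ 0.05170623, -0.06356143, -0.70439364,  0.70506454])}
{'mtx': array([[509.05459022,   0.        , 320.93799306],
       [  0.        , 509.05459022, 194.25944092],
       [  0.        ,   0.        ,   1.        ]]), 'origin': array([ 1.13638431, -0.3057348 ,  0.75760722]), 'attitude': array([0.34027307, 0.21284568, 0.49851015, 0.76837398])}
{'time': 0.1, 'joint_pos': array([-1.43029865e+00,  3.81138848e-01,  1.29816361e+00, -5.69378501e-06,
        1.46359341e+00, -2.15250910e-01]), 'dq': array([ 0.00048726, -0.00174818, -0.00137333, -0.00090998,  0.00044701,
       -0.00028183]), 'effort': array([ 3.18913560e-03, -4.49221623e+01, -2.31658226e+01, -1.62194860e-04,
        3.65800050e-03, -1.34399576e-05]), 'position': array([ 0.19154515, -0.5152907 ,  0.23077523]), 'orientation': array([ 9.84221770e-01,  1.76938074e-01,  2.15208354e-05, -6.51258082e-04]), 'wrist_force': array([-1.01108648,  0.25314596,  0.06393448]), 'torque': array([ 0.03104415,  0.02090337, -0.00599576]), 'grasp_force': 0.0, 'opening': 0.08560445604509483}
```

View pics/top0.png

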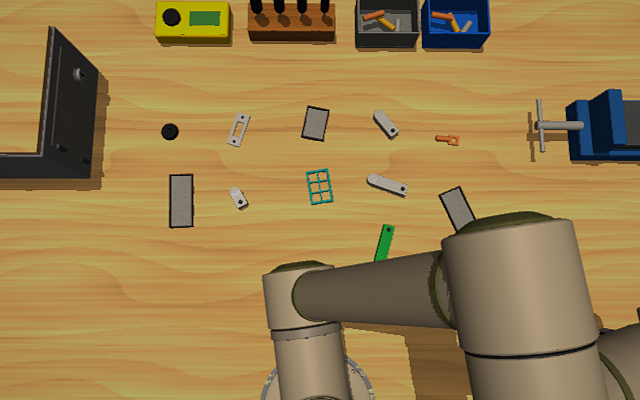

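View pics/scene0.png

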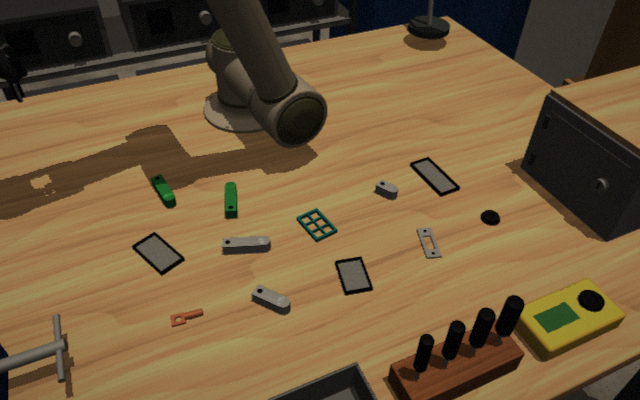

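The top view shows these parts:
- **Silver deadbolts:** (239,198) is short, (386,124) is medium and (388,185) is long.
- **Not wanted:** the green bar at (384,243), and the flat strike plate with an opening at (238,130).
- **Trays:** (316,123), (181,201) and (457,207). The last one is partly hidden by the arm.

Next I'll measure them in metric rectified views and confirm with a crop.

```bash
cat > h.py <<'E'
import numpy as np, cv2
from scipy.spatial.transform import Rotation as R
from plant import env, vision
def P(name):
    m=vision.camera_model(name); Rc=R.from_quat(m["attitude"]).as_matrix()@np.diag([1,-1,-1])
    return m["mtx"]@np.c_[Rc.T,-Rc.T@m["origin"]]
def rect(name,img,z,x0=.2,x1=.58,y0=-.36,y1=.36,s=1000):
    # rectified at s px/m: col=(y1-y)*s, row=(x1-x)*s
    p=P(name); H=np.c_[p[:,0],p[:,1],p[:,2]*z+p[:,3]]
    A=np.array([[0,-1/s,x1],[-1/s,0,y1],[0,0,1]])
    return cv2.warpPerspective(img,np.linalg.inv(H@A),(int((y1-y0)*s),int((x1-x0)*s)),flags=cv2.INTER_CUBIC)
E
python3 - <<'E'
from h import *
t=vision.camera("top"); s=vision.camera("scene")
for n,im in(("top",t),("scene",s)):
  for z in(.024,.009):
    r=rect(n,im,z)
    cv2.imwrite(f"pics/r_{n}_{int(z*1000)}.png",r)
    hsv=cv2.cvtColor(r,cv2.COLOR_BGR2HSV)
    m=((hsv[...,1]<60)).astype(np.uint8)*255
    m=cv2.morphologyEx(m,cv2.MORPH_OPEN,np.ones((3,3)))
    for c in cv2.findContours(m,cv2.RETR_EXTERNAL,cv2.CHAIN_APPROX_NONE)[0]:
        if 400<cv2.contourArea(c)<9000:
            (u,v),wh,a=cv2.minAreaRect(c); print(n,z,"x %.3f y %.3f"%(.58-v/1000,.36-u/1000),np.round(wh),round(a),"px",int(u),int(v))
a=cv2.imread("pics/r_top_24.png");b=cv2.imread("pics/r_scene_24.png")
cv2.imwrite("pics/both.png",cv2.resize(np.vstack([a,b]),(569,600)))
E
```

```text
top 0.024 x 0.445 y 0.175 [50. 25.] 59 px 184 135
top 0.024 x 0.421 y -0.309 [87. 48.] 67 px 669 159
top 0.024 x 0.437 y 0.299 [116.  48.] 89 px 60 143
top 0.024 x 0.474 y -0.154 [91. 28.] 20 px 513 105
top 0.024 x 0.574 y 0.186 [29. 22.] 18 px 173 6
top 0.009 x 0.447 y 0.178 [51. 25.] 60 px 182 132
top 0.009 x 0.423 y -0.314 [88. 49.] 66 px 673 157
top 0.009 x 0.439 y 0.303 [118.  49.] 89 px 57 141
top 0.009 x 0.477 y -0.156 [93. 28.] 20 px 516 102
scene 0.024 x 0.439 y -0.318 [91. 48.] 67 px 677 141
scene 0.024 x 0.458 y 0.167 [55. 43.] 61 px 193 122
scene 0.024 x 0.458 y 0.286 [114.  47.] 89 px 73 121
scene 0.024 x 0.487 y -0.160 [90. 41.] 19 px 520 93
scene 0.009 x 0.424 y -0.318 [93. 50.] 68 px 677 155
scene 0.009 x 0.444 y 0.176 [56. 44.] 61 px 183 135
scene 0.009 x 0.445 y 0.299 [115.  48.] 87 px 60 135
scene 0.009 x 0.473 y -0.157 [91. 41.] 20 px 516 106
```

View pics/r_top_24.png

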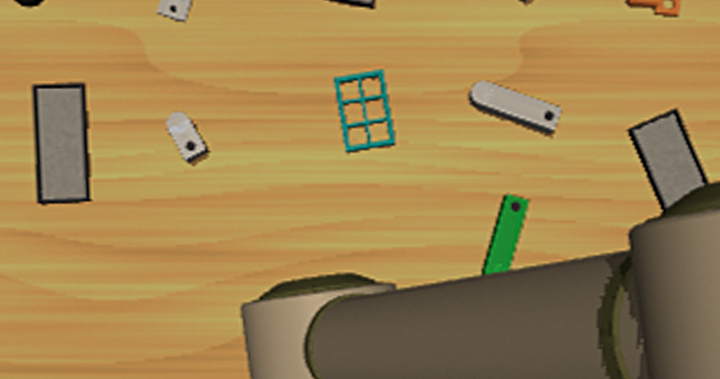

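View pics/r_scene_24.png

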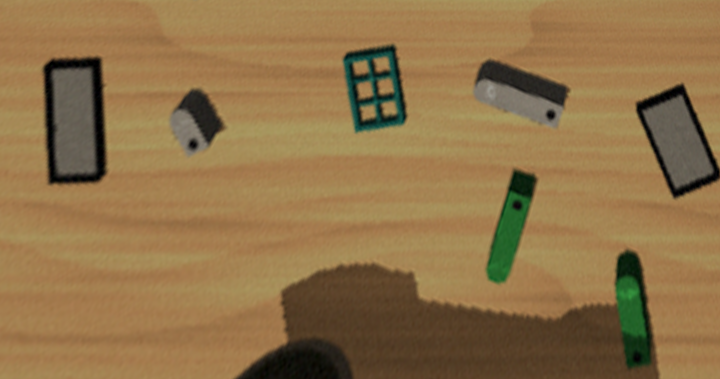

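```bash
cat > fit.py <<'E'
from h import *
from scipy.optimize import minimize
def box(L,W,Hh): return np.array([[sx*L/2,sy*W/2,z] for sx in(-1,1) for sy in(-1,1) for z in(0,Hh)])
def bolt(L):
    a=np.linspace(-np.pi/2,np.pi/2,13); p=[(L/2-.012+.012*np.cos(t),.012*np.sin(t)) for t in a]+[(-L/2,.012),(-L/2,-.012)]
    return np.array([[x,y,z] for x,y in p for z in(0,.024)])
def proj(p,X): q=np.c_[X,np.ones(len(X))]@p.T; return q[:,:2]/q[:,2:]
def fit(cam,img,model,x,y,yaw,dz=0):
    p=P(cam); S=6
    def pts(v):
        c,s=np.cos(v[2]),np.sin(v[2]); X=model@np.array([[c,s,0],[-s,c,0],[0,0,1]])+[v[0],v[1],dz]; return proj(p,X)
    q=pts((x,y,yaw)); lo=np.floor(q.min(0)-8).astype(int); hi=np.ceil(q.max(0)+8).astype(int)
    lo=np.maximum(lo,0)
    cr=cv2.resize(img[lo[1]:hi[1],lo[0]:hi[0]],None,fx=S,fy=S,interpolation=cv2.INTER_CUBIC)
    m=(cv2.cvtColor(cr,cv2.COLOR_BGR2HSV)[...,1]<75).astype(np.uint8)
    n,lab,st,_=cv2.connectedComponentsWithStats(m); m=(lab==1+np.argmax(st[1:,4])).astype(np.uint8)
    c,_=cv2.findContours(m,cv2.RETR_EXTERNAL,cv2.CHAIN_APPROX_NONE); cv2.drawContours(m,c,-1,1,-1)
    def cost(v):
        h=cv2.convexHull((((pts(v)-lo+.5)*S-.5)*16).astype(np.int32)); k=np.zeros_like(m); cv2.fillConvexPoly(k,h,1,shift=4)
        return 1-(k&m).sum()/(k|m).sum()
    best=None
    for f in(0,np.pi):
        v0=np.array([x,y,yaw+f]); r=minimize(cost,v0,method="Nelder-Mead",options=dict(initial_simplex=v0+np.array([[0,0,0],[.008,0,0],[0,.008,0],[0,0,.15]]),xatol=1e-4,fatol=1e-4))
        if best is None or r.fun<best.fun: best=r
    return best.x,1-best.fun
E
python3 - <<'E'
from fit import *
im={n:vision.camera(n) for n in("top","scene")}
def g(u,v):
    m=P("top"); H=np.c_[m[:,0],m[:,1],m[:,2]*.012+m[:,3]]; w=np.linalg.solve(H,[u,v,1]); return w[:2]/w[2]
O={"bs":(bolt(.048),g(239,198),2.6),"bm":(bolt(.070),g(386,124),.6),"bl":(bolt(.092),g(388,185),1.2),
"ts":(box(.076,.052,.009),g(316,123),-.2),"tm":(box(.098,.052,.009),g(461,212),.4),"tl":(box(.120,.052,.009),g(181,201),0)}
for k,(mo,xy,yaw) in O.items():
  for n in im:
    r=[fit(n,im[n],mo,*xy,yaw+d) for d in (0,.8)]; v,i=max(r,key=lambda t:t[1]); print(k,n,np.round(v[:2]*1000,1),round(v[2],3),round(i,3))
r=[rect("top",im["top"],.024,.52,.68,-.2,.2,1500),rect("top",im["top"],.024,.40,.56,-.2,.2,1500)]
cv2.imwrite("pics/c1.png",np.vstack(r))
E
```

```text
bs top [447.2 176.9] 6.792 0.916
bs scene [448.6 174.3] 6.648 0.852
bm top [ 618.9 -154.9] 0.66 0.901
bm scene [ 619.4 -156.4] 0.608 0.887
bl top [ 476.6 -154.8] 1.234 0.921
bl scene [ 475.2 -157.4] 4.4 0.885
ts top [623.3   4.8] -0.178 0.861
ts scene [619.9   3.2] -0.233 0.799
tm top [ 431.1 -311.9] 0.503 0.757
tm scene [ 425.  -317.1] 0.338 0.807
tl top [440.7 303.9] 0.041 0.891
tl scene [438.5 301.3] -0.007 0.737
```

View pics/c1.png

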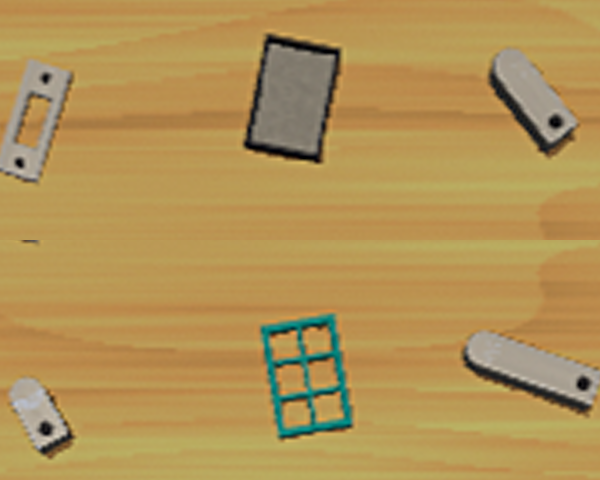

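The crop confirms the three plain silver bars with one pin hole each, with lengths matching 48, 70 and 92 mm. The strike plate at the left is flat with an opening, and the green bars are excluded. I'm starting with the short bolt.

Emit:
move_arm([
  [0.3,481,-558,50,-0.094],
  [0.3,481,-558,50,-0.094],
  [0.3,481,-558,50,-0.094],
  [0.3,481,-558,50,-0.094],
  [0.3,481,-558,50,-0.094],
  [0.3,481,-558,50,-0.094],
  [0.3,481,-558,50,-0.094],
  [0.3,481,-558,50,-0.094],
], grip_force=60)

```text
time: 1.1
position: [0.3307, -0.1396, 0.2044]
orientation: [0.975, 0.223, 0.0, 0.0]
wrist_force: [1.7, -0.5, -0.5]
opening: 0.0558
grasp_force: 0.0
```

```bash
cat > go.py <<'E'
# usage: go.py x y z(mm) psi(rad) -> tool shift to command
import sys
from h import *
a=[float(v) for v in sys.argv[1:5]]; s=env.sense(); p=s["position"]*1000
q=s["orientation"]; M=R.from_quat(q).as_matrix(); psi=np.arctan2(M[1,0],M[0,0])
t=(psi-a[3]+np.pi/2)%np.pi-np.pi/2
print("t",round(s["time"],2),"pos",p.round(1),"psi",psi.round(3),"j6",s["joint_pos"][5].round(2),"dq",abs(s["dq"]).max().round(3),"open",s["opening"].round(4),"F",s["wrist_force"].round(1))
print("shift",(M.T@(np.array(a[:3])-p)).round(1),"turn",t.round(3))
E
python3 go.py 448 175.5 180 .45
python3 - <<'E'
from fit import *
import cv2
i=vision.camera("top"); s=vision.camera("scene")
for d in(.2,.35,.5):
  for n,im in(("top",i),("scene",s)): v,k=fit(n,im,box(.098,.052,.009),.425,-.316,d); print("tm",n,v.round(4),round(k,3))
E
```

```text
tm top [ 0.4375 -0.3245  0.4067] 0.273
tm scene [ 0.4188 -0.3182  0.3564] 0.808
tm top [ 0.4373 -0.319   0.3204] 0.273
tm scene [ 0.4199 -0.318   0.3461] 0.806
tm top [ 0.4368 -0.3252  0.5442] 0.273
tm scene [ 0.4185 -0.3193  0.3781] 0.806Traceback (most recent call last):
  File "go.py", line 7, in <module>
    print("t",round(s["time"],2),"pos",p.round(1),"psi",psi.round(3),"j6",s["joint_pos"][5].round(2),"dq",abs(s["dq"]).max().round(3),"open",s["opening"].round(4),"F",s["wrist_force"].round(1))
                                                                                                                                             ^^^^^^^^^^^^^^^^^^
AttributeError: 'float' object has no attribute 'round'
```

```bash
sed -i 's/s\["opening"\].round(4)/round(s["opening"],4),"gf",round(s["grasp_force"],1)/' go.py; python3 go.py 448 175.5 100 .45
```

```text
t 1.2 pos [ 331.1 -136.2  204. ] psi 0.458 j6 0.39 dq 0.129 open 0.0556 gf 0.0 F [ 0.4  0.3 -0.6]
shift [ 242.6 -227.8  104.5] turn 0.008
```

Emit:
move_arm([
  [0.3,242,-228,104,0],
  [0.3,242,-228,104,0],
  [0.3,242,-228,104,0],
  [0.3,242,-228,104,0],
  [0.3,242,-228,104,0],
  [0.3,242,-228,104,0],
  [0.3,242,-228,104,0],
  [0.3,242,-228,104,0],
])

```text
time: 2.0
position: [0.4501, 0.1724, 0.0984]
orientation: [0.974, 0.225, -0.001, -0.0]
wrist_force: [-0.1, -0.7, -0.1]
opening: 0.0556
grasp_force: 0.0
```

```bash
python3 go.py 448 175.5 10 .45
python3 - <<'E'
from fit import *
i=vision.camera("top")
for d in(.2,.35,.5):
  v,k=fit("top",i,box(.098,.052,.009),.425,-.316,d); print("tm",v.round(4),round(k,3))
c=[rect("top",i,.009,.36,.49,-.4,-.24,2500),rect("scene",vision.camera("scene"),.024,.36,.49,.1,.26,2500)]
cv2.imwrite("pics/c2.png",np.hstack(c))
E
```

```text
t 2.0 pos [450.1 172.4  98.4] psi 0.454 j6 1.24 dq 0.087 open 0.0556 gf 0.0 F [-0.1 -0.7 -0.1]
shift [-0.5 -3.6 88.4] turn 0.004
tm [ 0.4206 -0.3167  0.4074] 0.847
tm [ 0.4204 -0.3173  0.4285] 0.846
tm [ 0.4202 -0.3155  0.4081] 0.847
```

View pics/c2.png

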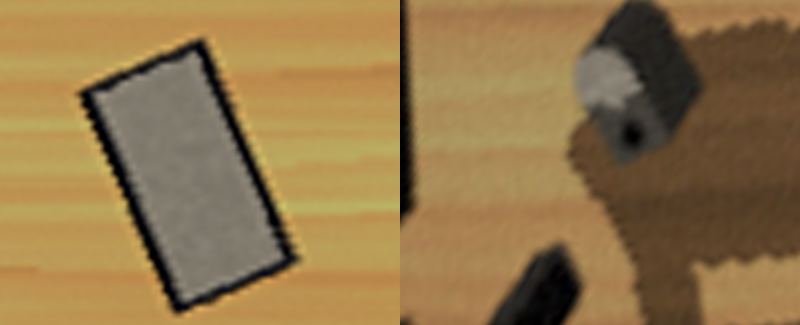

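```bash
python3 go.py 448 175.5 10 .48
```

```text
t 2.1 pos [449.4 169.2  99.8] psi 0.451 j6 1.23 dq 0.041 open 0.0558 gf 0.0 F [-0.2  0.1 -0.6]
shift [ 1.6 -6.3 89.8] turn -0.029
```

Emit:
move_arm([
  [0.3,1,-4,30,-0.03],
  [0.3,1,-4,50,-0.03],
  [0.3,1,-4,50,-0.03],
  [0.3,1,-4,50,-0.03],
  [0.3,1,-4,50,-0.03],
  [0.3,1,-4,50,-0.03],
  [0.3,1,-4,50,-0.03],
  [0.3,1,-4,50,-0.03],
])

```text
time: 2.9
position: [0.4486, 0.1731, 0.0506]
orientation: [0.971, 0.238, 0.0, 0.0]
wrist_force: [-0.9, 0.5, 0.4]
opening: 0.0558
grasp_force: 0.0
```

```bash
python3 go.py 448 175.5 10 .48
python3 - <<'E'
from h import *
i=vision.camera("top");s=vision.camera("scene")
cv2.imwrite("pics/c3.png",np.hstack([cv2.resize(i[150:240,190:290],(400,360),interpolation=2),cv2.resize(s[120:210,340:440],(400,360),interpolation=2)]))
E
```

```text
t 2.9 pos [448.6 173.1  50.6] psi 0.48 j6 1.21 dq 0.004 open 0.0558 gf 0.0 F [-0.9  0.5  0.4]
shift [ 0.5 -2.4 40.6] turn -0.0
```

View pics/c3.png

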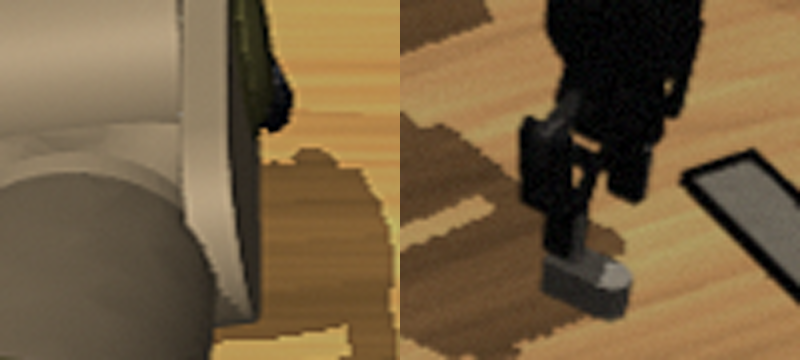

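The scene crop shows the open fingers straddling the short bolt, with one on its near side. I'm descending and gripping.

Emit:
move_arm([
  [0.3,0,-2,10,0],
  [0.3,0,-2,25,0],
  [0.3,0,-2,35,0],
  [0.3,0,-2,40,0],
  [0.3,0,-2,40,0],
  [-0.6,0,-2,40,0],
  [-0.6,0,-2,40,0],
  [-0.6,0,-2,40,0],
])

```text
time: 3.8
position: [0.4479, 0.175, 0.0109]
orientation: [0.971, 0.238, 0.001, 0.0]
wrist_force: [-0.6, 0.4, 4.7]
opening: 0.0225
grasp_force: 59.6
```

Emit:
move_arm([
  [-0.6,0,0,0,0],
  [-0.6,0,0,0,0],
  [-0.6,0,0,0,0],
  [-0.6,0,0,-5,0],
  [-0.6,0,0,-15,0],
  [-0.6,0,0,-30,0],
  [-0.6,0,0,-50,0],
  [-0.6,0,0,-50,0],
])

```text
time: 4.6
position: [0.4487, 0.1751, 0.0625]
orientation: [0.971, 0.238, 0.002, 0.0]
wrist_force: [0.2, 0.6, -2.9]
opening: 0.0226
grasp_force: 59.0
```

```bash
python3 go.py 622 4 60 -.2
python3 - <<'E'
from h import *
s=vision.camera("scene")
cv2.imwrite("pics/c4.png",cv2.resize(s[100:220,320:460],(560,480),interpolation=2))
E
```

```text
t 4.6 pos [448.7 175.1  62.5] psi 0.48 j6 1.22 dq 0.057 open 0.0226 gf 59.0 F [ 0.2  0.6 -2.9]
shift [ 74.7 231.8   3.2] turn 0.68
```

View pics/c4.png

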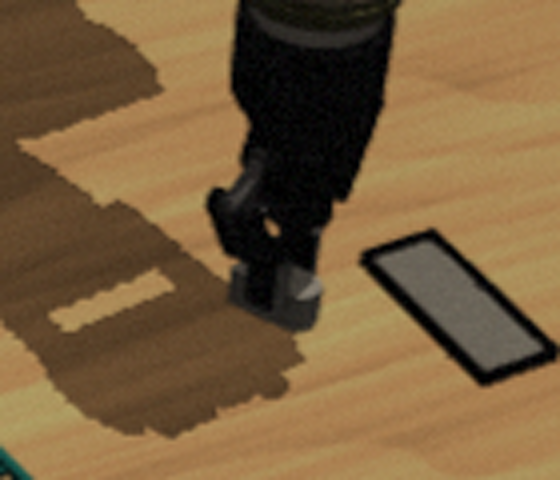

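The short bolt is held level, clear of the bench. I'm moving it to the short tray.

Emit:
move_arm([
  [-0.6,10,30,0,0.1],
  [-0.6,25,75,0,0.22],
  [-0.6,40,120,0,0.35],
  [-0.6,55,165,0,0.5],
  [-0.6,68,205,0,0.6],
  [-0.6,73,225,0,0.66],
  [-0.6,75,232,0,0.68],
  [-0.6,75,232,0,0.68],
])

```text
time: 5.45
position: [0.6208, 0.0036, 0.0591]
orientation: [0.995, -0.1, -0.001, -0.0]
wrist_force: [-0.1, 0.3, -1.2]
opening: 0.0225
grasp_force: 59.1
```

Emit:
move_arm([
  [-0.6,0,0,0,0],
  [-0.6,0,0,0,0],
  [-0.6,0,0,10,0],
  [-0.6,0,0,20,0],
  [-0.6,0,0,20,0],
  [-0.6,0,0,20,0],
  [-0.6,0,0,20,0],
  [-0.6,0,0,20,0],
])

```text
time: 6.25
position: [0.6214, 0.0037, 0.0406]
orientation: [0.995, -0.1, 0.0, 0.0]
wrist_force: [0.6, -1.4, -1.5]
opening: 0.0222
grasp_force: 59.1
```

```bash
python3 go.py 622 4 14 -.2
python3 - <<'E'
from h import *
s=vision.camera("scene");i=vision.camera("top")
cv2.imwrite("pics/c5.png",np.hstack([cv2.resize(s[210:310,300:400],(400,400),interpolation=2),cv2.resize(i[80:180,270:370],(400,400),interpolation=2)]))
E
```

```text
t 6.25 pos [621.4   3.7  40.6] psi -0.2 j6 1.59 dq 0.001 open 0.0222 gf 59.1 F [ 0.6 -1.4 -1.5]
shift [ 0.5 -0.4 26.6] turn -0.0
```

View pics/c5.png

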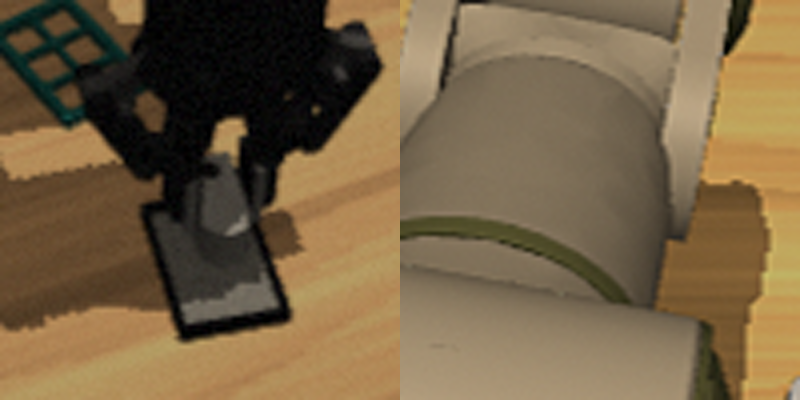

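The bolt hangs over the tray, aligned with it. I'm lowering gently, releasing and rising.

Emit:
move_arm([
  [-0.6,0,0,10,0],
  [-0.6,0,0,18,0],
  [-0.6,0,0,23,0],
  [-0.6,0,0,25,0],
  [-0.6,0,0,26,0],
  [-0.6,0,0,26.5,0],
  [-0.6,0,0,26.8,0],
  [-0.6,0,0,26.8,0],
])

```text
time: 7.15
position: [0.6212, 0.0038, 0.014]
orientation: [0.995, -0.1, 0.0, 0.0]
wrist_force: [-2.5, -0.9, 3.8]
opening: 0.0223
grasp_force: 59.8
```

Emit:
move_arm([
  [-0.4,0,0,0,0],
  [-0.2,0,0,0,0],
  [-0.1,0,0,0,0],
  [0,0,0,-3,0],
  [0,0,0,-15,0],
  [0.1,0,0,-40,0],
  [0.3,0,0,-80,0],
  [0.3,0,0,-90,0],
])

```text
time: 7.95
position: [0.623, 0.0035, 0.1086]
orientation: [0.995, -0.1, 0.004, 0.0]
wrist_force: [0.8, 0.5, -0.2]
opening: 0.0553
grasp_force: 0.0
```

```bash
python3 go.py 619 -155.6 60 .635
```

```text
t 7.95 pos [623.    3.5 108.6] psi -0.2 j6 1.59 dq 0.167 open 0.0553 gf 0.0 F [ 0.8  0.5 -0.2]
shift [ 27.3 156.7  48.8] turn -0.835
```

Emit:
move_arm([
  [0.3,28,157,10,-0.835],
  [0.3,28,157,25,-0.835],
  [0.3,28,157,40,-0.835],
  [0.3,28,157,45,-0.835],
  [0.3,28,157,45,-0.835],
  [0.3,28,157,45,-0.835],
  [0.3,28,157,45,-0.835],
  [0.3,28,157,45,-0.835],
])

```text
time: 8.75
position: [0.6174, -0.1556, 0.0587]
orientation: [0.95, 0.311, 0.0, 0.0]
wrist_force: [-0.1, -0.3, -0.4]
opening: 0.0553
grasp_force: 0.0
```

```bash
python3 - <<'E'
from fit import *
s=vision.camera("scene");i=vision.camera("top")
print("bs in tray",fit("scene",s,bolt(.048),.622,.004,-.2+3.14,dz=.003))
cv2.imwrite("pics/c6.png",np.hstack([cv2.resize(s[220:320,220:400],(450,250),interpolation=2),cv2.resize(i[80:180,270:370],(300,250),interpolation=2)]))
E
python3 go.py 619 -155.6 10 .635
```

```text
bs in tray (array([ 6.32766212e-01, -2.95162517e-04,  6.74411424e+00]), np.float64(0.5739164852562834))
t 8.85 pos [ 617.5 -155.5   58.7] psi 0.633 j6 0.51 dq 0.009 open 0.0556 gf 0.0 F [-0.3  0.8  0.1]
shift [ 1.2  1.  48.7] turn -0.002
```

View pics/c6.png

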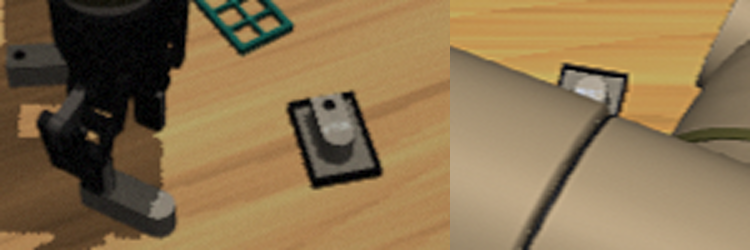

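The short bolt lies flat inside its tray with the pin hole up, and the gripper is above the medium bolt. I'm descending.

Emit:
move_arm([
  [0.3,1,1,12,0],
  [0.3,1,1,28,0],
  [0.3,1,1,40,0],
  [0.3,1,1,46,0],
  [0.3,1,1,48,0],
  [0.3,1,1,48,0],
  [-0.6,1,1,48,0],
  [-0.6,1,1,48,0],
], grip_force=80)

```text
time: 9.65
position: [0.6191, -0.156, 0.011]
orientation: [0.95, 0.312, 0.0, 0.0]
wrist_force: [0.2, -0.0, -0.3]
opening: 0.0272
grasp_force: 0.0
```

Emit:
move_arm([
  [-0.6,0,0,0,0],
  [-0.6,0,0,0,0],
  [-0.6,0,0,0,0],
  [-0.6,0,0,-5,0],
  [-0.6,0,0,-15,0],
  [-0.6,0,0,-30,0],
  [-0.6,0,0,-50,0],
  [-0.6,0,0,-60,0],
])

```text
time: 10.45
position: [0.6193, -0.1561, 0.0724]
orientation: [0.95, 0.312, 0.001, 0.001]
wrist_force: [0.9, -0.7, -2.3]
opening: 0.0219
grasp_force: 78.8
```

```bash
python3 go.py 420 -317 70 .40
```

```text
t 10.45 pos [ 619.3 -156.1   72.4] psi 0.635 j6 0.5 dq 0.193 open 0.0219 gf 78.8 F [ 0.9 -0.7 -2.3]
shift [-255.9   11.3    2.2] turn 0.235
```

Emit:
move_arm([
  [-0.6,-30,2,0,0.03],
  [-0.6,-75,4,0,0.08],
  [-0.6,-120,6,0,0.12],
  [-0.6,-165,8,0,0.16],
  [-0.6,-205,10,0,0.2],
  [-0.6,-235,11,0,0.22],
  [-0.6,-252,11,0,0.235],
  [-0.6,-256,11,0,0.235],
])

```text
time: 11.25
position: [0.4179, -0.3176, 0.0706]
orientation: [0.98, 0.197, -0.0, -0.0]
wrist_force: [0.5, 0.1, -3.6]
opening: 0.0217
grasp_force: 78.9
```

Emit:
move_arm([
  [-0.6,0,0,0,0],
  [-0.6,0,0,0,0],
  [-0.6,0,0,10,0],
  [-0.6,0,0,25,0],
  [-0.6,0,0,30,0],
  [-0.6,0,0,30,0],
  [-0.6,0,0,30,0],
  [-0.6,0,0,30,0],
])

```text
time: 12.05
position: [0.4195, -0.3167, 0.0409]
orientation: [0.98, 0.199, 0.0, 0.0]
wrist_force: [0.0, -0.2, -2.8]
opening: 0.0215
grasp_force: 78.7
```

```bash
python3 go.py 420 -317 14 .4
python3 - <<'E'
from fit import *
s=vision.camera("scene");i=vision.camera("top")
cv2.imwrite("pics/c7.png",np.hstack([cv2.resize(s[200:300,100:220],(420,350),interpolation=2),cv2.resize(i[80:170,270:360],(350,350),interpolation=2)]))
print(fit("top",i,bolt(.048),.622,.004,-.2+3.14,dz=.003))
E
```

```text
t 12.05 pos [ 419.5 -316.7   40.9] psi 0.4 j6 0.3 dq 0.004 open 0.0215 gf 78.7 F [ 0.  -0.2 -2.8]
shift [ 0.3  0.4 26.9] turn -0.0
(array([0.60852609, 0.00887427, 2.06387899]), np.float64(0.42584440870227713))
```

View pics/c7.png

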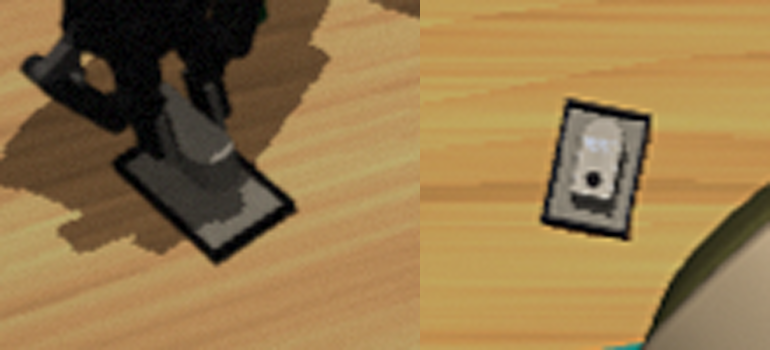

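The short bolt is centred in its tray, and the medium bolt hangs over its own. I'm lowering it.

Emit:
move_arm([
  [-0.6,0,0,10,0],
  [-0.6,0,0,18,0],
  [-0.6,0,0,23,0],
  [-0.6,0,0,25,0],
  [-0.6,0,0,26,0],
  [-0.6,0,0,26.5,0],
  [-0.6,0,0,27,0],
  [-0.6,0,0,27,0],
])

```text
time: 12.95
position: [0.419, -0.3164, 0.0144]
orientation: [0.98, 0.199, -0.0, 0.0]
wrist_force: [-4.9, 3.3, 8.0]
opening: 0.0216
grasp_force: 80.2
```

Emit:
move_arm([
  [-0.4,0,0,0,0],
  [-0.2,0,0,0,0],
  [-0.1,0,0,0,0],
  [0,0,0,-3,0],
  [0,0,0,-15,0],
  [0.1,0,0,-40,0],
  [0.3,0,0,-80,0],
  [0.3,0,0,-90,0],
])

```text
time: 13.75
position: [0.4203, -0.3178, 0.1079]
orientation: [0.98, 0.199, 0.002, 0.003]
wrist_force: [0.6, -0.5, -0.1]
opening: 0.0556
grasp_force: 0.0
```

```bash
python3 go.py 476 -156 60 1.23
```

```text
t 13.75 pos [ 420.3 -317.8  107.9] psi 0.4 j6 0.3 dq 0.192 open 0.0556 gf 0.0 F [ 0.6 -0.5 -0.1]
shift [ 114.2 -127.7   47.3] turn -0.83
```

Emit:
move_arm([
  [0.3,114,-127,5,-0.835],
  [0.3,114,-127,20,-0.835],
  [0.3,114,-127,35,-0.835],
  [0.3,114,-127,44,-0.835],
  [0.3,114,-127,44,-0.835],
  [0.3,114,-127,44,-0.835],
  [0.3,114,-127,44,-0.835],
  [0.3,114,-127,44,-0.835],
], grip_force=100)

```text
time: 14.55
position: [0.4748, -0.1553, 0.0597]
orientation: [0.816, 0.578, 0.0, 0.0]
wrist_force: [0.3, -0.3, -0.9]
opening: 0.0553
grasp_force: 0.0
```

```bash
python3 - <<'E'
from fit import *
s=vision.camera("scene");i=vision.camera("top")
cv2.imwrite("pics/c8.png",np.hstack([cv2.resize(s[180:290,120:300],(450,275),interpolation=2),cv2.resize(i[160:260,400:500],(275,275),interpolation=2)]))
E
python3 go.py 476 -156 10 1.235
```

```text
t 14.65 pos [ 474.8 -155.4   59.6] psi 1.233 j6 -0.22 dq 0.008 open 0.0554 gf 0.0 F [ 1.1  0.4 -0.2]
shift [-0.2  1.3 49.6] turn -0.002
```

View pics/c8.png

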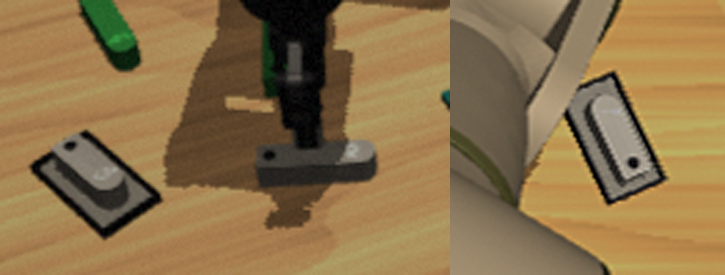

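The medium bolt is flat and inside its tray, and the gripper is above the middle of the silver long bolt, well clear of the green bar.

Emit:
move_arm([
  [0.3,0,1,12,0],
  [0.3,0,1,28,0],
  [0.3,0,1,40,0],
  [0.3,0,1,47,0],
  [0.3,0,1,49,0],
  [0.3,0,1,49,0],
  [-0.6,0,1,49,0],
  [-0.6,0,1,49,0],
])

```text
time: 15.45
position: [0.4759, -0.1557, 0.0108]
orientation: [0.815, 0.579, 0.0, 0.0]
wrist_force: [0.1, 0.6, 0.1]
opening: 0.0273
grasp_force: 0.0
```

Emit:
move_arm([
  [-0.6,0,0,0,0],
  [-0.6,0,0,0,0],
  [-0.6,0,0,0,0],
  [-0.6,0,0,-5,0],
  [-0.6,0,0,-15,0],
  [-0.6,0,0,-30,0],
  [-0.6,0,0,-50,0],
  [-0.6,0,0,-60,0],
])

```text
time: 16.25
position: [0.4761, -0.1557, 0.0722]
orientation: [0.815, 0.579, 0.0, 0.001]
wrist_force: [-0.1, -0.1, -5.0]
opening: 0.0213
grasp_force: 98.7
```

```bash
python3 go.py 440 302.5 70 .03
```

```text
t 16.25 pos [ 476.1 -155.7   72.2] psi 1.235 j6 -0.22 dq 0.235 open 0.0213 gf 98.7 F [-0.1 -0.1 -5. ]
shift [ 420.7 -185.1    1.7] turn 1.205
```

Emit:
move_arm([
  [-0.6,20,-9,0,0.05],
  [-0.6,60,-26,0,0.17],
  [-0.6,105,-46,0,0.3],
  [-0.6,150,-66,0,0.43],
  [-0.6,195,-86,0,0.56],
  [-0.6,240,-106,0,0.69],
  [-0.6,285,-125,0,0.82],
  [-0.6,325,-143,0,0.93],
])

```text
time: 17.05
position: [0.4494, 0.1807, 0.0706]
orientation: [0.988, 0.155, 0.0, 0.0]
wrist_force: [0.9, -0.5, -4.8]
opening: 0.0213
grasp_force: 98.6
```

```bash
python3 go.py 440 302.5 70 .02
```

```text
t 17.05 pos [449.4 180.7  70.6] psi 0.311 j6 1.4 dq 2.182 open 0.0213 gf 98.6 F [ 0.9 -0.5 -4.8]
shift [  28.3 -118.8    0.6] turn 0.291
```

Emit:
move_arm([
  [-0.6,8,-35,0,0.1],
  [-0.6,15,-65,0,0.18],
  [-0.6,20,-88,0,0.25],
  [-0.6,23,-99,0,0.28],
  [-0.6,23.5,-102,0,0.285],
  [-0.6,23.5,-102,0,0.285],
  [-0.6,23.5,-102,0,0.285],
  [-0.6,23.5,-102,0,0.285],
])

```text
time: 17.85
position: [0.4406, 0.2826, 0.0705]
orientation: [1.0, 0.015, -0.0, 0.0]
wrist_force: [-0.5, -0.4, -4.2]
opening: 0.0212
grasp_force: 98.7
```

```bash
python3 go.py 440 302.5 45 .02
```

```text
t 17.85 pos [440.6 282.6  70.5] psi 0.031 j6 1.88 dq 0.005 open 0.0212 gf 98.7 F [-0.5 -0.4 -4.2]
shift [  0.  -19.9  25.5] turn 0.011
```

Emit:
move_arm([
  [-0.6,0,-10,0,0],
  [-0.6,0,-20,0,0.01],
  [-0.6,0,-20,10,0.01],
  [-0.6,0,-20,20,0.01],
  [-0.6,0,-20,26,0.01],
  [-0.6,0,-20,26,0.01],
  [-0.6,0,-20,26,0.01],
  [-0.6,0,-20,26,0.01],
])

```text
time: 18.65
position: [0.44, 0.3033, 0.0447]
orientation: [1.0, 0.011, 0.0, -0.0]
wrist_force: [1.0, 0.1, -4.3]
opening: 0.0211
grasp_force: 98.8
```

```bash
python3 go.py 440 302.5 14 .02
python3 - <<'E'
from fit import *
s=vision.camera("scene")
cv2.imwrite("pics/c9.png",cv2.resize(s[110:220,370:490],(480,440),interpolation=2))
E
```

```text
t 18.65 pos [440.  303.3  44.7] psi 0.021 j6 1.93 dq 0.003 open 0.0211 gf 98.8 F [ 1.   0.1 -4.3]
shift [-0.1  0.8 30.7] turn 0.001
```

View pics/c9.png

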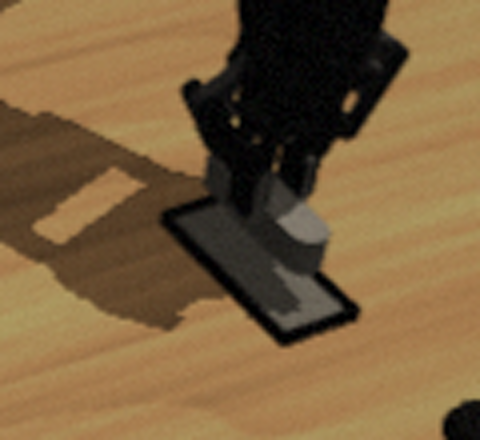

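The long bolt hangs parallel over the long tray. I'm lowering it.

Emit:
move_arm([
  [-0.6,0,1,12,0],
  [-0.6,0,1,21,0],
  [-0.6,0,1,27,0],
  [-0.6,0,1,29,0],
  [-0.6,0,1,30,0],
  [-0.6,0,1,30.5,0],
  [-0.6,0,1,31,0],
  [-0.6,0,1,31,0],
])

```text
time: 19.5
position: [0.4396, 0.3023, 0.0143]
orientation: [1.0, 0.011, 0.0, 0.0]
wrist_force: [-5.4, -2.6, 7.0]
opening: 0.0213
grasp_force: 100.4
```

Emit:
move_arm([
  [-0.4,0,0,0,0],
  [-0.2,0,0,0,0],
  [-0.1,0,0,0,0],
  [0,0,0,-3,0],
  [0,0,0,-15,0],
  [0.1,0,0,-40,0],
  [0.3,0,0,-80,0],
  [0.3,0,0,-110,0],
])

```text
time: 20.3
position: [0.4401, 0.3025, 0.1264]
orientation: [1.0, 0.011, 0.001, -0.0]
wrist_force: [-0.2, -0.5, -0.2]
opening: 0.0555
grasp_force: 0.0
```

Emit:
move_arm([
  [0.3,0,40,-20,0],
  [0.3,0,90,-40,0],
  [0.3,0,140,-60,0],
  [0.3,0,190,-60,0],
  [0.3,0,230,-60,0],
  [0.3,0,250,-60,0],
  [0.3,0,250,-60,0],
  [0.3,0,250,-60,0],
])

```text
time: 21.1
position: [0.4451, 0.0526, 0.184]
orientation: [1.0, 0.01, 0.0, -0.0]
wrist_force: [-0.9, 0.4, 0.5]
opening: 0.0556
grasp_force: 0.0
```

```bash
python3 - <<'E'
from fit import *
s=vision.camera("scene");i=vision.camera("top")
cv2.imwrite("pics/c10.png",np.hstack([s[120:320,100:500],i[80:280,140:500]]))
E
python3 go.py 440 302 14 .02
```

```text
t 21.2 pos [445.   53.4 183.7] psi 0.022 j6 1.4 dq 0.007 open 0.0554 gf 0.0 F [-0.5 -1.  -0.1]
shift [   0.5 -248.6  169.8] turn 0.002
```

View pics/c10.png

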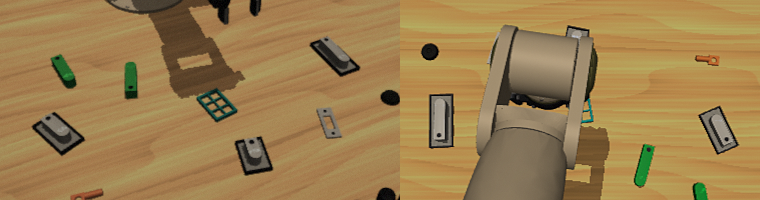

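All three bolts lie in their own trays with the pin holes up. The other parts are where they were, and the gripper is clear.

```bash
python3 -c "
from plant import sign_off
print(sign_off())"
```

```text
the job is handed in; nothing more can be done
None
```

The job is handed in at about 21 s: the short, medium and long silver deadbolts each lie flat in their own tray, pin hole up, and no other parts were moved.

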